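# Close up the camera-module case

## Task

Close up the black module case on the assembly bench: first push the upright grey flap down flat over the modules, then swing the hinged cover over and press it fully shut. Do it by pushing with the fingertips, without grasping or lifting anything and without slamming the cover; leave the case where it stands, the modules in their pockets and the other things on the bench alone.

Things in the scene. Friction and masses are not known exactly. Their poses are not given: they have to be found in the camera images.
- case: black ribbed plastic module case standing loose on the green mat, 240 (local x, along both hinges) x 200 (local y) x 70 mm high, 6 mm walls, 2.4 kg. Origin: centre of its underside. Local +y side carries the cover's hinge, local -y side the flap's hinge. Its yaw varies by up to 0.75 rad either way from the world axes
- flap (a joint): angle of the grey retaining flap, a plate 216 (along the hinge) x 140 x 4 mm, hinged inside the case's -y wall; its faces lie 2 mm either side of the hinge line, ribs add 2 mm. 0 = folded down flat over the modules, about 1.57 = upright; starts 1.3 to 1.7 (stop at 1.85). Friction hinge: it stays at any angle it is left; about 2 N at its edge moves it
- flap_hinge (a point): middle of the flap's hinge line, 14 mm inside the outside of the -y wall and 60 mm above the table; the hinge runs along the case's local x
- flap_edge (a point): middle of the flap's free edge, 140 mm from the hinge line
- cover (a joint): angle of the black cover, a plate 240 (along the hinge) x 200 x 8 mm hinged on top of the case's +y wall. 0 = shut flat on the rim, outer face 78 mm above the table; starts 1.7 to 2.0, standing open and leaning away from the case (stop at 2.15). Friction hinge: it stays at any angle and does not fall shut; 2 to 5 N at its edge moves it. Flap and cover bump if both are in the way
- cover_hinge (a point): middle of the cover's hinge line, on the rim at the outside of the +y wall, 70 mm above the table; the hinge runs along the case's local x
- cover_edge (a point): middle of the cover's free edge, 200 mm from the hinge line and half-way through the plate
- bottle_mid (a point): half-way up a white dispensing bottle with blue cap, 38 mm diameter, 95 mm high, standing beside the case; leave alone
- driver_mid (a point): near the middle of a screwdriver 170 mm long lying beside the case; leave alone
- tape_mid (a point): centre of a yellow tape roll lying flat, 76 mm diameter, 20 mm high; leave alone
- cup_mid (a point): half-way up an open aluminium parts cup, 64 mm diameter, 55 mm high; leave alone
- mouse_mid (a point): centre of a black computer mouse 100 x 60 x 22 mm; leave alone
- module0_mid (a point): centre of a small camera module, 34 x 26 x 18 mm, 30 g, lying loose in a pocket of the case under the flap (its base 35 mm above the table, its top 53 mm); stays in its pocket
- module1_mid (a point): centre of a small camera module, 34 x 26 x 18 mm, 30 g, lying loose in a pocket of the case under the flap (its base 35 mm above the table, its top 53 mm); stays in its pocket
- module2_mid (a point): centre of a small camera module, 34 x 26 x 18 mm, 30 g, lying loose in a pocket of the case under the flap (its base 35 mm above the table, its top 53 mm); stays in its pocket

How it is judged:
By the outcome, as a careful person would: the job done as asked, in the order asked, and still so for the second after the job is handed in, with the robot touching nothing.
It also fails if it takes over 56 s, if anything falls off the work surface, if the arm or the gripper's body presses on something with over 40 N, if the wrist force passes 120 N, or if a joint passes its speed limit or range.

## Robot

A 7-joint arm with a two-finger parallel gripper is mounted at the origin on the work surface. World frame = base frame: x ahead of the robot, y to its left, z up, the work surface at z = 0. Lengths are in mm, angles in rad, forces in N, time in s.
With the tool pointing down it reaches from about 400 to 875 mm from the base axis. Payload 4.4 kg.
Tool frame: the origin (TCP) lies at the very end of the fingers, on their centre line; the grasp point (between the pads) lies 19 mm behind it; z points along the fingers, y is the line along which they close (so a half turn about z gives the same grasp; the last joint's range is limited). The gripper opens to 85 mm and grips with 20 to 120 N. Pads are 22 mm wide; open, the fingers measure 114 mm over their backs; the gripper's body (76 mm by 85 mm) begins 54 mm behind the grasp point. The pads swing forward as they close: fully open they stand 13 mm farther back than shut.
Start: joints at [-1.302, 0.628, 0.038, 1.517, -0.027, 0.996, -0.02], TCP at [213.554, 613.932, 231.313] pointing down, gripper open.
Joint ranges: [-3.06, 3.06], [-0.37, 2.12], [-1.25, 1.32], [0.18, 2.47], [-1.1, 4.24], [0.23, 1.98], [-2.94, 2.94]. Speed limits (rad/s): [2.57, 2.57, 3.14, 3.14, 3.14, 3.14, 3.14].

## Interface

Orientations are given as [roll, pitch, yaw] about the fixed x, y, z axes, in that order (R = Rz(yaw) Ry(pitch) Rx(roll)).
In Python, from cell import ctrl gives the robot as it stands.
- The arm moves only by the tool step_arm, never from a script. Its argument "series" is a list that holds one entry, the list of rows, each a list of 7 numbers: the turn, a rotation vector about the tool's x, y, z as a fraction of full scale, then the shift along the tool's x, y, z as a fraction of full scale, then the closure, from 0 (fully open) to 1 (shut). In form: [[[ax, ay, az, tx, ty, tz, gripper], ...]]. A call has 1 to 12 rows; each row shifts and turns the commanded pose from where the row before left it, along the tool's axes as they then stand; what a row does not reach is not made up. Full scale, the value 1, is 150 mm for a shift and 45 degrees for a turn. A row lasts 1/10 s, in which the tool goes at most 50 mm and 8.59 degrees, less where a joint would pass 70% of its speed; a pose out of reach is approached as far as the arm can. A call with a number of a shift or a turn outside -1 to 1 is refused whole. A call with a gripper value outside its range is refused whole. The fingers move at their own pace and stop on an object; the grip force is fixed at half the most. Time passes only in rows, so rows that do not move let the fingers close. It gives the time, the measured TCP pose, the force, the opening and the grip force at its end, in the units of the state.
- ctrl.read_state(): the state, without advancing time (a new reading comes with each control period).
- ctrl.get_image(name): name is "scene" or "side" or "wrist"; returns a dict with "img" (420x560x3 uint8, red, green, blue), "fx", "fy", "cx", "cy" (pixels), "R" (3x3) and "t" (3): a world point X has camera coordinates R X + t. Camera axes: x right, y down, z forward; pixel columns grow to the right and rows downward; lengths in mm; the calibration is good to about 2 mm. A picture is of the moment at which its call begins. There is no depth.
- ctrl.finish_job(): hands the job in; it is judged then, once.
Trained networks look in a picture, given as the dict that the camera call returned (one of the last four; its "shot" number tells which), for a name from the list of things; names that differ only in an ending like _2 or _b are one class to them, and where a whole thing is asked for, a point or a joint stands for the part that bears it (a point fixed in the world has none). Each returns a list of dicts, best first, with "score" (0 to 1); they miss things now and then, are a little off and sometimes report something else, mostly with a low value. They report only what shows in the picture. A call takes as long as a camera call.
- ctrl.recognise(picture, thing): "centre" ([column, row] in pixels, amid what is visible of it).
The state is a dict: "clock": time; "qpos": joint angles; "qd": joint speeds; "tau": joint torques, N m; "eef_pos": TCP position; "tool_rot": TCP orientation; "force": force on the tool from outside, world axes, zero at the start; "torque": the same for the moment, N m; "width": finger opening in mm; "gripper_force": force on a finger pad.
Only numpy, scipy, OpenCV 4.12 (cv2) and the standard library are available. Lean on these libraries where they do the work, as an engineer would, in place of code of your own. Each camera call takes 0.05 s, during which the arm holds its last target. There are 200 camera calls.

## Working session

There is one attempt and no reset: what is moved stays moved. The work goes in short steps, Python scripts to look and compute and a tool call to move; the robot and the scene stay as the last step left them, time stands still between calls to the robot, and variables do not carry over. Pictures are saved under pics/ and viewed, at most 10 in all, crops included, and the job is handed in when it is done.

Besides the shell and the picture viewer there is one more tool, called as name(argument=value, ...), one argument or row to a line, values as JSON. step_arm: Moves the arm, as the interface text tells. Shift numbers are shares of 150 mm and turn numbers shares of 45 degrees, none past 1 either way. Its arguments: {"type":"object","properties":{"series":{"type":"array","items":{"type":"array","items":{"type":"array","items":{"type":"number","minimum":-1,"maximum":1}}}}},"required":["series"]}

```bash
mkdir -p pics
python3 - <<'E'
from cell import ctrl
import cv2,numpy as np,pickle
s=ctrl.read_state();print(s['clock'],s['eef_pos'],s['tool_rot'])
D={}
for n in ("scene","side"):
    p=ctrl.get_image(n);D[n]=p
    for t in ["case","flap_hinge","flap_edge","cover_hinge","cover_edge","bottle_mid","driver_mid","tape_mid","cup_mid","mouse_mid","module0_mid"]:
        try:r=ctrl.recognise(p,t)
        except Exception as e:r=[];print(e)
        print(n,t,[(np.round(a['centre']).tolist(),round(a['score'],2)) for a in r[:3]])
    cv2.imwrite(f"pics/{n}0.png",p['img'][:,:,::-1])
pickle.dump(D,open('d0.pkl','wb'))
E
```

```text
0.0 [213.34002484 613.3033842  230.37148144] [-3.13962188e+00  3.80827131e-05  2.80680270e+00]
scene case [([358.0, 240.0], 0.76)]
scene flap_hinge [([304.0, 214.0], 0.93), ([398.0, 204.0], 0.68)]
scene flap_edge [([306.0, 209.0], 0.75)]
scene cover_hinge [([396.0, 208.0], 0.63), ([281.0, 234.0], 0.48)]
scene cover_edge [([399.0, 204.0], 0.82)]
scene bottle_mid [([268.0, 272.0], 0.71), ([306.0, 215.0], 0.58)]
scene driver_mid [([277.0, 227.0], 0.5)]
scene tape_mid [([418.0, 244.0], 0.79), ([330.0, 249.0], 0.29)]
scene cup_mid [([429.0, 267.0], 0.91)]
scene mouse_mid [([226.0, 152.0], 0.56), ([269.0, 272.0], 0.3)]
scene module0_mid [([332.0, 222.0], 0.57), ([350.0, 238.0], 0.2)]
side case [([277.0, 276.0], 0.97)]
side flap_hinge [([262.0, 236.0], 0.79)]
side flap_edge [([264.0, 236.0], 0.56)]
side cover_hinge [([306.0, 306.0], 0.9)]
side cover_edge [([302.0, 303.0], 0.66)]
side bottle_mid [([211.0, 255.0], 0.84)]
side driver_mid []
side tape_mid [([336.0, 369.0], 0.71)]
side cup_mid [([301.0, 378.0], 0.64)]
side mouse_mid [([363.0, 132.0], 0.86)]
side module0_mid [([308.0, 263.0], 0.72)]
```

Run:
```python
import pickle,cv2
D=pickle.load(open('d0.pkl','rb'))
for n,(a,b,c,d) in {"scene":(210,130,460,310),"side":(180,160,400,400)}.items():
    i=D[n]['img'][b:d,a:c,::-1];f=3 if n=="scene" else 2.5
    cv2.imwrite(f"pics/{n}0c.png",cv2.resize(i,None,fx=f,fy=f,interpolation=cv2.INTER_CUBIC))
    print(n,D[n]['fx'],(-D[n]['R'].T@D[n]['t']).round(), D[n]['R'].round(2).tolist())
```

```text
scene 447.4548148492196 [1332.  560.  697.] [[-0.63, 0.77, 0.01], [0.41, 0.35, -0.84], [-0.66, -0.53, -0.54]]
side 403.33052970052125 [499. 590. 915.] [[-1.0, -0.09, -0.01], [-0.06, 0.78, -0.62], [0.07, -0.62, -0.78]]
```

View pics/scene0c.png

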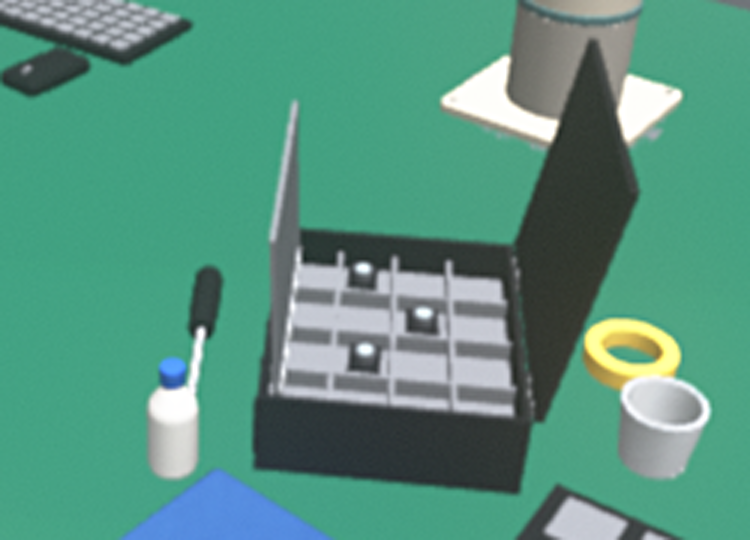

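View pics/side0c.png

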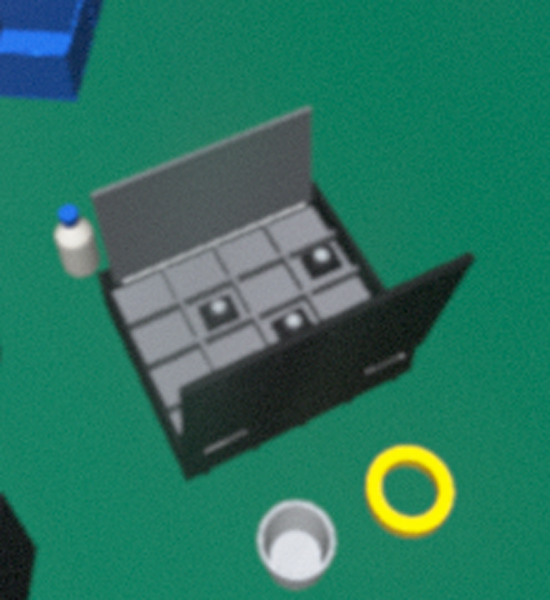

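The scene crop shows the flap edge-on (free edge (295,101)-(273,238)) and the cover at right (free edge (593,40)-(636,192)). In the side crop the flap edge is (93,192)-(311,108) and the cover edge (182,387)-(472,258). I'll fit a model to these corners.

```bash
cat > fit.py <<'E'
import pickle,numpy as np
from scipy.optimize import least_squares
def pts(p):
    x,y,w,f,c=p
    R=np.array([[np.cos(w),-np.sin(w),0],[np.sin(w),np.cos(w),0],[0,0,1]])
    T=lambda *l:R@np.array(l)+[x,y,0]
    P={}
    for s,n in ((1,'P'),(-1,'N')):
        P['fe'+n]=T(s*108,-86+140*np.cos(f),60+140*np.sin(f))
        P['fh'+n]=T(s*108,-86,60)
        for k,h in (('ce',4),('co',8)):   # hinge at y=+100,z=70; plate z 70..78 when shut
            P[k+n]=T(s*120,100-200*np.cos(c)+h*np.sin(c),70+200*np.sin(c)+h*np.cos(c))
        P['ch'+n]=T(s*120,100,70)
        for m,yy in (('p',100),('n',-100)):
            P['r'+n+m]=T(s*120,yy,70);P['b'+n+m]=T(s*120,yy,0)
    return P
def proj(c,X):
    q=np.array(c['R'])@X+np.array(c['t']).ravel();return np.array([c['fx']*q[0]/q[2]+c['cx'],c['fy']*q[1]/q[2]+c['cy']])
if __name__=='__main__':
    D=pickle.load(open('d0.pkl','rb'))
    O={'scene':(3,210,130,dict(feN=(295,101),feP=(273,238),ceN=(593,40),ceP=(636,192),bPn=(255,467),bPp=(520,492),rPn=(260,398),rPp=(532,420),fhN=(300,242))),
       'side':(2.5,180,160,dict(feP=(93,192),feN=(311,108),fhP=(122,280),fhN=(308,205),ceP=(182,387),ceN=(472,258),rPn=(103,275),rNn=(315,185)))}
    def res(p,full=False):
        P=pts(p);r=[];L=[]
        for n,(f,a,b,d) in O.items():
            for k,v in d.items():
                e=proj(D[n],P[k])-(np.array(v)/f+[a,b]);r+=list(e);L.append((n,k,e.round(1).tolist()))
        return L if full else np.array(r)
    best=min((least_squares(res,[600,200,w,1.5,1.85],loss='soft_l1') for w in(-.5,0,.5)),key=lambda s:s.cost)
    print(best.x.round(3),best.cost);print(*res(best.x,True),sep='\n')
    for k,v in pts(best.x).items():print(k,v.round())
    np.save('p.npy',best.x)
    # table objects
    for n,uv,z in (('scene',(268,272),48),('side',(211,255),48),('scene',(418,244),10),('side',(336,369),10),('scene',(429,267),27),('side',(301,378),27),('scene',(277,227),12)):
        c=D[n];R=np.array(c['R']);o=-R.T@np.array(c['t']).ravel();d=R.T@[(uv[0]-c['cx'])/c['fx'],(uv[1]-c['cy'])/c['fy'],1];print(n,uv,(o+d*(z-o[2])/d[2]).round())
E
python3 fit.py
```

```text
[5.56395e+02 1.29256e+02 5.53000e-01 1.64700e+00 1.72300e+00] 12.905697449382945
('scene', 'feN', [-0.0, -0.4])
('scene', 'feP', [-1.0, 0.5])
('scene', 'ceN', [0.3, -1.2])
('scene', 'ceP', [-0.7, -0.6])
('scene', 'bPn', [-0.2, 0.4])
('scene', 'bPp', [0.3, 1.0])
('scene', 'rPn', [-0.9, -0.4])
('scene', 'rPp', [0.8, 1.0])
('scene', 'fhN', [-0.1, 0.5])
('side', 'feP', [0.1, 1.0])
('side', 'feN', [0.8, -0.0])
('side', 'fhP', [-1.7, 2.2])
('side', 'fhN', [2.4, -1.0])
('side', 'ceP', [-0.3, 1.9])
('side', 'ceN', [1.7, -0.9])
('side', 'rPn', [-1.4, -0.5])
('side', 'rNn', [1.3, -1.0])
feP [699. 104. 200.]
fhP [693. 113.  60.]
ceP [588. 307. 267.]
coP [586. 310. 266.]
chP [606. 277.  70.]
rPp [606. 277.  70.]
bPp [606. 277.   0.]
rPn [711. 107.  70.]
bPn [711. 107.   0.]
feN [515. -10. 200.]
fhN [510.  -1.  60.]
ceN [384. 181. 267.]
coN [382. 184. 266.]
chN [402. 151.  70.]
rNp [402. 151.  70.]
bNp [402. 151.   0.]
rNn [507. -19.  70.]
bNn [507. -19.   0.]
scene (268, 272) [756.  65.  48.]
side (211, 255) [747.  55.  48.]
scene (418, 244) [391. 259.  10.]
side (336, 369) [424. 299.  10.]
scene (429, 267) [482. 325.  27.]
side (301, 378) [499. 329.  27.]
scene (277, 227) [569. -64.  12.]
```

Good fit: case at (556,129), yaw 0.553, flap 1.65, cover 1.72, all inside the stated ranges. Next: raise, close the fingers and align the tool, with tool x along case +y and tool y along case +x.

step_arm(
  series=[
    [[0,0,0.145,0,0,-0.115,1],[0,0,0.145,0,0,-0.115,1],[0,0,0.145,0,0,-0.115,1],[0,0,0.145,0,0,-0.115,1],[0,0,0.145,0,0,-0.115,1],[0,0,0.145,0,0,-0.115,1],[0,0,0,0,0,0,1],[0,0,0,0,0,0,1]],
  ],
)

```text
clock: 2.0
eef_pos: [213.4, 613.8, 334.5]
tool_rot: [-3.142, 0.0, 2.126]
force: [0.3, -0.1, -0.2]
width: 0.2
gripper_force: 0.0
```

```bash
cat > st.py <<'E'
from cell import ctrl
import numpy as np
p=np.load('p.npy');s=ctrl.read_state();d=np.array(s['eef_pos'])-[p[0],p[1],0];w=p[2]
R=np.array([[np.cos(w),np.sin(w),0],[-np.sin(w),np.cos(w),0],[0,0,1]])
print(s['clock'],'local',(R@d).round(1),'rot',np.round(s['tool_rot'],3),'want yaw',round(w+np.pi/2,3),'Floc',(R@np.array(s['force'])).round(1),'w',s['width'],np.round(s['qpos'],2))
E
python3 st.py
```

```text
2.0 local [-37.5 592.5 334.5] rot [-3.142  0.     2.126] want yaw 2.124 Floc [ 0.2 -0.2 -0.2] w 0.19763005380934182 [-1.41  0.55  0.23  1.38 -0.13  1.23 -0.61]
```

step_arm(
  series=[
    [[0,0,0,-0.267,0.02,0,1],[0,0,0,-0.267,0.02,0,1],[0,0,0,-0.267,0.02,0,1],[0,0,0,-0.267,0.02,0,1],[0,0,0,-0.267,0.02,0,1],[0,0,0,-0.267,0.02,0,1],[0,0,0,-0.267,0.02,0,1],[0,0,0,-0.267,0.02,0,1],[0,0,0,-0.267,0.02,0,1],[0,0,0,-0.267,0.02,0,1],[0,0,0,-0.267,0.02,0,1],[0,0,0,-0.267,0.02,0,1]],
  ],
)

```text
clock: 3.2
eef_pos: [496.6, 222.1, 333.6]
tool_rot: [-3.14, -0.0, 2.126]
force: [-0.0, 0.3, 1.1]
width: 0.2
gripper_force: 0.0
```

```bash
python3 st.py
```

```text
3.2 local [ -2.2 110.5 333.6] rot [-3.14  -0.     2.126] want yaw 2.124 Floc [0.1 0.3 1.1] w 0.18315513200917613 [-0.7   0.39  0.33  1.68 -0.14  1.1   0.23]
```

step_arm(
  series=[
    [[0,0,0,-0.267,0,0,1],[0,0,0,-0.267,0,0,1],[0,0,0,-0.267,0,0,1],[0,0,0,-0.267,0,0,1],[0,0,0,-0.267,0,0,1],[0,0,0,-0.267,0,0,1],[0,0,0,-0.1,0,0,1],[0,0,0,0,0,0.24,1],[0,0,0,0,0,0.24,1],[0,0,0,0,0,0.24,1],[0,0,0,0,0,0.24,1],[0,0,0,0,0,0.2,1]],
  ],
)

```text
clock: 4.4
eef_pos: [628.7, 7.6, 157.7]
tool_rot: [-3.139, -0.003, 2.126]
force: [-0.5, -0.3, -0.1]
width: 0.1
gripper_force: 0.0
```

```bash
python3 st.py
python3 - <<'E'
from cell import ctrl
import cv2
for n in("side","scene"):cv2.imwrite(f"pics/{n}1.png",ctrl.get_image(n)['img'][110:390,140:500,::-1].repeat(2,0).repeat(2,1))
E
```

```text
4.4 local [  -2.3 -141.5  157.7] rot [-3.139e+00 -3.000e-03  2.126e+00] want yaw 2.124 Floc [-0.5 -0.  -0.1] w 0.1107235561240328 [-0.24  0.7   0.3   1.65 -0.27  0.83  0.73]
```

View pics/scene1.png

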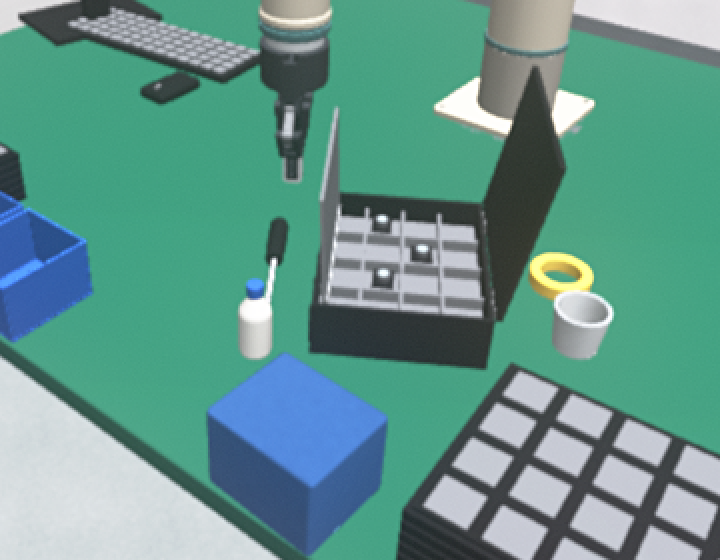

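Fingertips at (292,180) in the crop, clear behind the flap and above the driver. Now I'll push the flap along an arc.

step_arm(
  series=[
    [[0,0,0,0.133,0,0,1],[0,0,0,0.14,0,0,1],[0,0,0,0.087,0,0,1],[0,0,0,0.093,0,0.007,1],[0,0,0,0.08,0,0.02,1],[0,0,0,0.08,0,0.033,1],[0,0,0,0.073,0,0.047,1],[0,0,0,0.067,0,0.053,1],[0,0,0,0.06,0,0.067,1],[0,0,0,0.053,0,0.073,1]],
  ],
)

```text
clock: 5.5
eef_pos: [561.8, 118.0, 114.8]
tool_rot: [-3.142, -0.0, 2.124]
force: [1.2, 0.2, 0.7]
width: -0.4
gripper_force: 0.5
```

```bash
python3 st.py
```

```text
5.5 local [ -1.3 -12.4 114.8] rot [-3.142 -0.     2.124] want yaw 2.124 Floc [ 1.2 -0.5  0.7] w -0.3729223341085215 [-0.44  0.69  0.29  1.84 -0.31  0.65  0.59]
```

step_arm(
  series=[
    [[0,0,0,0.04,0,0.08,1],[0,0,0,0.033,0,0.08,1],[0,0,0,0.02,0,0.08,1],[0,0,0,0,0,0.053,1]],
  ],
)

```text
clock: 5.9
eef_pos: [554.1, 129.3, 70.3]
tool_rot: [-3.14, -0.001, 2.124]
force: [-0.7, -0.2, -0.2]
width: -0.1
gripper_force: 0.4
```

```bash
python3 st.py
python3 - <<'E'
from cell import ctrl
import cv2
cv2.imwrite("pics/scene2.png",ctrl.get_image("scene")['img'][130:310,210:460,::-1].repeat(3,0).repeat(3,1))
E
```

```text
5.9 local [-2.   1.2 70.3] rot [-3.140e+00 -1.000e-03  2.124e+00] want yaw 2.124 Floc [-0.7  0.1 -0.2] w -0.0529652961795491 [-0.44  0.75  0.25  1.88 -0.34  0.55  0.59]
```

View pics/scene2.png

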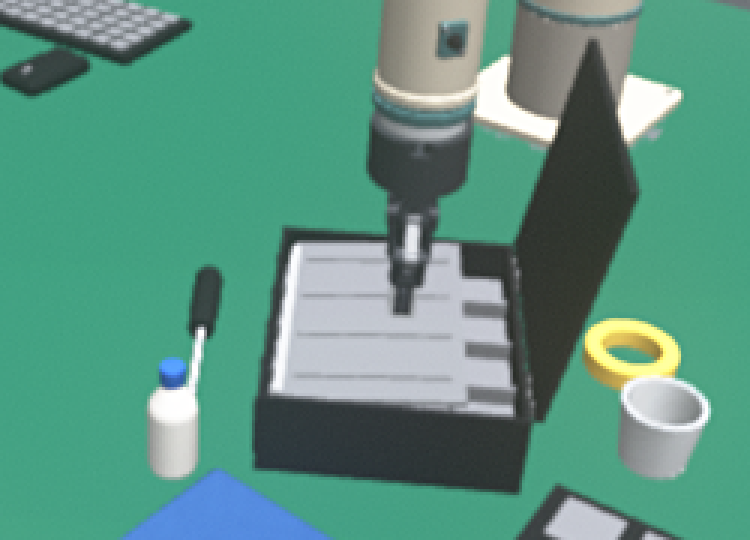

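The flap lies nearly flat ((280,245)-(460,400)) and the case hasn't moved. I'll press gently until it stops.

step_arm(
  series=[
    [[0,0,0,0.1,0,0,1],[0,0,0,0.0,0,0.02,1],[0,0,0,0,0,0.02,1],[0,0,0,0,0,0.013,1],[0,0,0,0,0,0,1]],
  ],
)

```text
clock: 6.45
eef_pos: [547.3, 141.3, 63.8]
tool_rot: [3.141, 0.0, 2.123]
force: [0.4, -0.1, -0.1]
width: 0.1
gripper_force: 0.0
```

```bash
python3 st.py
```

```text
6.45 local [-1.4 15.  63.8] rot [3.141 0.    2.123] want yaw 2.124 Floc [ 0.3 -0.3 -0.1] w 0.1109005391588398 [-0.46  0.76  0.25  1.89 -0.35  0.53  0.58]
```

step_arm(
  series=[
    [[0,0,0,0,0,0.01,1],[0,0,0,0,0,0.01,1],[0,0,0,0,0,0,1]],
  ],
)

```text
clock: 6.75
eef_pos: [547.5, 141.4, 62.0]
tool_rot: [3.141, 0.0, 2.123]
force: [-2.1, -0.8, 9.4]
width: 0.0
gripper_force: 4.8
```

At z = 62.0 with 9 N of resistance the flap is flat. I'll retreat up and go over to the far side of the cover.

step_arm(
  series=[
    [[0,0,0,0,0,-0.1,1],[0,0,0,0,0,-0.267,1],[0,0,0,0,0,-0.267,1],[0,0,0,0,0,-0.267,1],[0,0,0,0,0,-0.267,1],[0,0,0,0,0,-0.267,1],[0,0,0,0,0,-0.267,1],[0,0,0,0,0,-0.267,1],[0,0,0,0.267,0,0,1],[0,0,0,0.267,0,0,1],[0,0,0,0.267,0,0,1],[0,0,0,0.267,0,0,1]],
  ],
)

```text
clock: 7.95
eef_pos: [462.1, 278.9, 356.4]
tool_rot: [3.141, -0.0, 2.123]
force: [0.2, -0.4, 0.5]
width: -0.2
gripper_force: 0.0
```

```bash
python3 st.py;python3 - <<'E'
from cell import ctrl
import cv2
cv2.imwrite("pics/scene3.png",ctrl.get_image("scene")['img'][110:310,190:460,::-1].repeat(2,0).repeat(2,1))
E
```

```text
7.95 local [ -1.7 176.8 356.4] rot [ 3.141 -0.     2.123] want yaw 2.124 Floc [-0.  -0.4  0.5] w -0.18325334491141912 [-0.86  0.36  0.39  1.65 -0.15  1.15  0.11]
```

View pics/scene3.png

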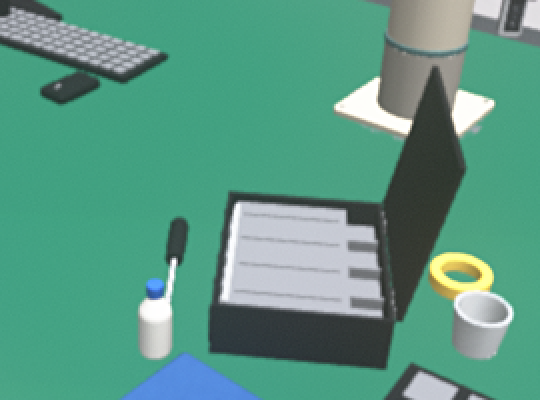

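The flap is flat and the case and other things are unmoved. Now descend behind the cover.

step_arm(
  series=[
    [[0,0,0,0.033,0.01,0.1,1],[0,0,0,0,0,0.21,1],[0,0,0,0,0,0.21,1],[0,0,0,0,0,0.21,1],[0,0,0,0,0,0.12,1],[0,0,0,0,0,0,1]],
  ],
)

```text
clock: 8.6
eef_pos: [460.1, 281.7, 226.3]
tool_rot: [-3.136, 0.0, 2.123]
force: [0.4, 0.5, -0.4]
width: -0.1
gripper_force: 0.0
```

```bash
python3 st.py
```

```text
8.6 local [ -1.9 180.3 226.3] rot [-3.136  0.     2.123] want yaw 2.124 Floc [ 0.6  0.2 -0.4] w -0.09744906458966987 [-0.83  0.5   0.34  1.83 -0.21  0.85  0.17]
```

step_arm(
  series=[
    [[0,0,0,-0.12,0,0,1],[0,0,0,-0.09,0,0,1],[0,0,0,-0.08,0,0,1],[0,0,0,-0.08,0,0,1],[0,0,0,-0.1,0,0,1],[0,0,0,-0.1,0,0.007,1],[0,0,0,-0.1,0,0.01,1],[0,0,0,-0.1,0,0.017,1],[0,0,0,-0.09,0,0.027,1],[0,0,0,-0.08,0,0.033,1]],
  ],
)

```text
clock: 9.6
eef_pos: [536.5, 161.8, 214.2]
tool_rot: [3.141, 0.0, 2.123]
force: [1.3, 2.7, 1.3]
width: -0.2
gripper_force: 1.1
```

```bash
python3 st.py;python3 - <<'E'
from cell import ctrl
import cv2
cv2.imwrite("pics/scene4.png",ctrl.get_image("scene")['img'][90:310,190:460,::-1].repeat(2,0).repeat(2,1))
E
```

```text
9.6 local [2.000e-01 3.810e+01 2.142e+02] rot [3.141 0.    2.123] want yaw 2.124 Floc [2.5 1.6 1.3] w -0.18753876090237492 [-0.56  0.54  0.33  1.8  -0.23  0.84  0.43]
```

View pics/scene4.png

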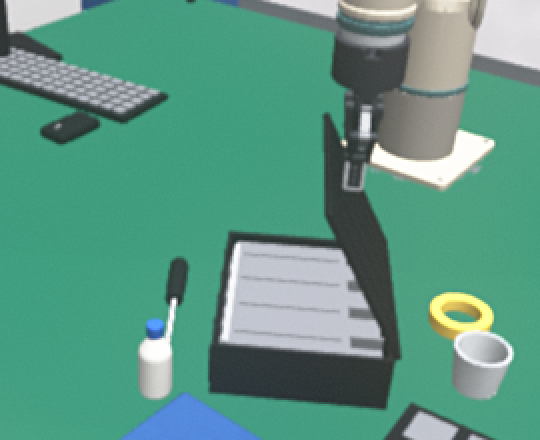

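The cover is at about 60°, with fingertips at (352,185) on its outer face, and the case has stayed put. Continuing the arc.

step_arm(
  series=[
    [[0,0,0,-0.07,0,0.06,1],[0,0,0,-0.07,0,0.06,1],[0,0,0,-0.07,0,0.06,1],[0,0,0,-0.06,0,0.067,1],[0,0,0,-0.06,0,0.067,1],[0,0,0,-0.053,0,0.067,1],[0,0,0,-0.04,0,0.06,1],[0,0,0,-0.03,0,0.06,1],[0,0,0,-0.027,0,0.06,1],[0,0,0,-0.02,0,0.053,1]],
  ],
)

```text
clock: 10.65
eef_pos: [575.2, 98.8, 121.7]
tool_rot: [-3.141, 0.0, 2.123]
force: [0.6, -0.6, 1.1]
width: -0.1
gripper_force: 0.7
```

```bash
python3 st.py
```

```text
10.65 local [  0.  -35.8 121.7] rot [-3.141  0.     2.123] want yaw 2.124 Floc [ 0.2 -0.8  1.1] w -0.14958954289920334 [-0.39  0.69  0.27  1.81 -0.28  0.68  0.59]
```

step_arm(
  series=[
    [[0,0,0,-0.02,0,0.04,1],[0,0,0,-0.02,0,0.04,1],[0,0,0,-0.02,0,0.04,1],[0,0,0,-0.02,0,0.033,1],[0,0,0,-0.02,0,0.033,1],[0,0,0,0,0,0.027,1],[0,0,0,0,0,0.02,1],[0,0,0,0,0,0.02,1],[0,0,0,0,0,0.02,1],[0,0,0,0,0,0.013,1],[0,0,0,0,0,0,1]],
  ],
)

```text
clock: 11.75
eef_pos: [582.7, 86.6, 79.3]
tool_rot: [-3.141, -0.0, 2.124]
force: [-0.4, 0.1, -0.4]
width: 0.1
gripper_force: 0.0
```

```bash
python3 st.py
```

```text
11.75 local [ -0.  -50.1  79.3] rot [-3.141 -0.     2.124] want yaw 2.124 Floc [-0.3  0.3 -0.4] w 0.14737334204723163 [-0.35  0.76  0.24  1.82 -0.3   0.6   0.63]
```

step_arm(
  series=[
    [[0,0,0,0,0,0.01,1],[0,0,0,0,0,0.007,1],[0,0,0,0,0,0.007,1],[0,0,0,0,0,0,1]],
  ],
)

```text
clock: 12.15
eef_pos: [582.8, 86.7, 78.0]
tool_rot: [3.141, -0.001, 2.124]
force: [-4.1, 0.3, 16.5]
width: 0.5
gripper_force: 8.1
```

16.5 N at z = 78.0, which is exactly the shut height. Retreat straight up and check.

step_arm(
  series=[
    [[0,0,0,0,0,-0.05,1],[0,0,0,0,0,-0.2,1],[0,0,0,0,0,-0.2,1],[0,0,0,0,0,-0.2,1],[0,0,0,0,0,-0.2,1],[0,0,0,0,0,-0.2,1],[0,0,0,0,0,-0.2,1],[0,0,0,0,0,0,1],[0,0,0,0,0,0,1]],
  ],
)

```text
clock: 13.05
eef_pos: [582.9, 86.7, 263.9]
tool_rot: [3.141, -0.0, 2.124]
force: [0.2, -0.0, -0.6]
width: 0.1
gripper_force: 0.0
```

```bash
python3 st.py;python3 - <<'E'
from cell import ctrl
import cv2,numpy as np
from fit import proj,pts
p=np.load('p.npy');p[3]=p[4]=0;P=pts(p)
I=ctrl.get_image("scene");i=np.ascontiguousarray(I['img'][130:310,210:460,::-1].repeat(3,0).repeat(3,1))
for k in('coP','coN','bPp','bPn'):
    q=(proj(I,P[k])-[210,130])*3;print(k,q.round());cv2.circle(i,tuple(int(a) for a in q),4,(0,0,255),1)
cv2.imwrite("pics/scene5.png",i)
E
```

```text
13.05 local [ 2.000e-01 -5.020e+01  2.639e+02] rot [ 3.141 -0.     2.124] want yaw 2.124 Floc [ 0.1 -0.1 -0.6] w 0.07966580874614981 [-0.41  0.52  0.34  1.66 -0.2   0.99  0.55]
coP [258. 388.]
coN [286. 218.]
bPp [521. 495.]
bPn [254. 468.]
```

View pics/scene5.png

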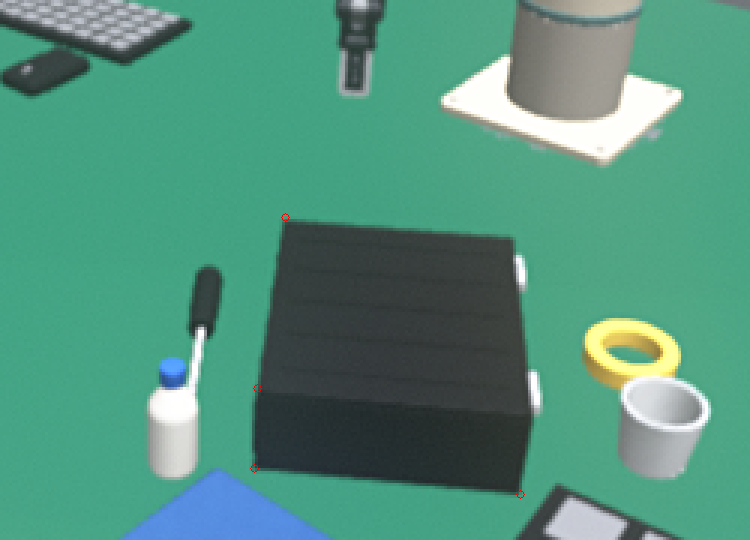

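The cover is flat, with its corners matching the shut prediction at (286,218) and (258,388). The case and the other things are unmoved, and the gripper is clear.

```bash
python3 -c "
from cell import ctrl
print(ctrl.finish_job())"
```

```text
the job is handed in; nothing more can be done
None
```

I pushed the flap flat, then pressed the cover fully shut. The last picture shows the case and the other things unmoved and the gripper clear; the job was handed in at about 13 s.

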